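Unlatch the paper trimmer and hold its blade arm up

ROBOT

A 6-joint arm with a two-finger parallel gripper is mounted at the origin on the work surface. World frame = base frame: x ahead of the robot, y to its left, z up, the work surface at z = 0. Lengths are in mm, angles in rad, forces in N, time in s.
With the tool pointing down it reaches from about 350 to 875 mm from the base axis. Payload 4.2 kg.
Tool frame: the origin (TCP) lies at the very end of the fingers, on their centre line; the grasp point (between the pads) lies 19 mm behind it; z points along the fingers, y is the line along which they close (so a half turn about z gives the same grasp; the last joint's range is limited). The gripper opens to 85 mm and grips with 20 to 120 N. Pads are 22 mm wide; open, the fingers measure 114 mm over their backs; the gripper's body (76 mm by 85 mm) begins 54 mm behind the grasp point. The pads swing forward as they close: fully open they stand 13 mm farther back than shut.
Start: joints at [-1.069, 0.385, 0.008, 0, -1.194, -0.259], TCP at [150.281, -606.642, 231.312] pointing down, gripper open.
Joint ranges: [-3.14, 3.14], [-1.21, 2.06], [-1.07, 1.41], [-3.16, 2.05], [-2.99, -0.16], [-3.1, 3.1]. Speed limits (rad/s): [2.79, 2.79, 3.14, 3.14, 3.14, 3.14].

INTERFACE

Orientations are given as a unit quaternion [x, y, z, w].
In Python, from bench import arm gives the robot as it stands. The module is installed in compiled form; this text tells all that it offers.
- The arm moves only by the tool drive_tool, never from a script. Its argument "targets" is a list of rows, each a list of 5 numbers: the closure, from -1 (fully open) to 1 (shut), then the shift along the tool's x, y, z in mm, then the turn about the tool's z in degrees. In form: [[grip, tx, ty, tz, roll], ...]. A call has 1 to 12 rows; each row is the pose to reach, as a shift and turn from the pose commanded when the call began, along the tool's axes at that moment; what a row does not reach only later rows make up. A row lasts 1/10 s, in which the tool goes at most 50 mm and 8.59 degrees, less where a joint would pass 70% of its speed; a pose out of reach is approached as far as the arm can. A call with a gripper value outside its range is refused whole. The fingers move at their own pace and stop on an object; the grip force is fixed at half the most. Time passes only in rows, so rows that repeat a pose let the fingers close. It gives the time, the measured TCP pose, the force, the opening and the grip force at its end, in the units of the state.
- arm.read_state(): the state, without advancing time (a new reading comes with each control period).
- arm.get_image(name): name is "scene" or "top" or "wrist"; returns the picture (420x560x3 uint8, blue, green, red); there is no depth.
- arm.camera_params(name): a dict with "fov_y" (degrees; the focal length in pixels is half the picture's height over the tangent of half this angle, whatever the lens; pixels are square), "cx", "cy" (the principal point, pixels), "D" ([k1, k2, p1, p2, k3] as OpenCV has them; the pictures are not rectified), "rvec" (rotation vector, rad) and "tvec" (3), from world to camera coordinates, as OpenCV has them; the wrist camera has in their place "tool_from_camera" (4x4, takes a point from camera to tool coordinates, whose origin is the TCP and whose axes are the flange's). Camera axes: x right, y down, z forward; pixel columns grow to the right and rows downward; lengths in mm; the calibration is good to about 2 mm. A picture is of the moment at which its call begins: read the wrist's pose just before it. camera_params takes no time and is no camera call.
- arm.job_done(): hands the job in; it is judged then, once.
The state is a dict: "clock": time; "joints": joint angles; "joint_vel": joint speeds; "joint_efforts": joint torques, N m; "position": TCP position; "ee_rot": TCP orientation; "contact_force": force on the tool from outside, world axes, zero at the start; "wrist_torque": the same for the moment, N m; "gripper_width": finger opening in mm; "grasp_force": force on a finger pad.
Only numpy, scipy, OpenCV 4.12 (cv2) and the standard library are available. Lean on these libraries where they do the work, as an engineer would, in place of code of your own. Each camera call takes 0.05 s, during which the arm holds its last target. There are 200 camera calls.

TASK

Open the paper trimmer on the desk for the next sheet: its blade arm is locked down, so pull the upright latch finger-piece on the arm sideways, away from the bed, against its spring, and while you keep it pulled lift the arm off its stud by that same finger-piece. Raise the arm smoothly, without letting it drop back, to about 35 degrees, and finish while still gripping the finger-piece and holding the arm there: the arm falls shut if it is let go. Leave the other things on the desk and on the trimmer's bed where they are.

Things in the scene. Friction and masses are not known exactly. Their poses are not given: they have to be found in the camera images.
- trimmer: A4 guillotine paper trimmer, fixed on the desk: grey board 340 x 260 mm, bed 30 mm above the desk, steel blade arm along its right-hand edge (seen from the handle end). Origin: under the board's centre, on the desk. x axis: along the arm from handle to pivot; y: left across the bed (the arm is at -y); z up. The arm's hinge axis is parallel to y through the point (160, -142, 46) mm of this frame.
- cutter_arm: The blade arm. Origin: in the arm, 44 mm below the home place of latch_knob; axes as the trimmer's while it is down; its z axis leans from vertical by the angle the arm is raised (at most 1.1 rad). Weighs 0.5 to 0.9 kg; lifting at the latch takes 3 to 6 N; it falls if let go. Black handle 28 mm thick, 42 to 120 mm in front of the finger-piece's centre, its top 42 mm below the finger-piece's.
- latch_knob (a point): Centre of the latch's finger-piece: a black ribbed block on top of the arm just behind the handle, 345 mm from the pivot. 28 mm long along the arm, 16 mm wide across it (flat faces to the trimmer's +y and -y), 44 mm tall above the steel slide plate under it; this point is 22 mm below its top, 90 mm above the desk while the arm is down. Nothing as high stands within 60 mm. Moves with latch and arm.
- latch (a joint): Travel of the latch slide, m: 0 = home (bolt under the stud's head, arm locked); grows as the finger-piece is pulled to the trimmer's -y side, at most 0.016. Its spring pulls back with 5 N at home, 11 N at full travel. From 0.009 on the bolt is clear of the stud; keep it so until the arm has risen 0.06 rad (20 mm at the finger-piece), after that it may spring back.
- pencil: Bystander: pencil 165 mm long, lying on the trimmer's bed. Origin: underside, mid-length.
- eraser: Bystander: white eraser 45 x 21 x 12 mm on the trimmer's bed. Origin: centre of its underside.
- mouse: Bystander: black computer mouse 105 x 60 x 35 mm on a grey mat. Origin: centre of its underside.
- phone: Bystander: phone 155 x 73 x 9 mm lying flat. Origin: centre of its underside.
- notebook: Bystander: closed yellowish notebook 150 x 210 x 18 mm. Origin: centre of its underside.
- glue_stick: Bystander: glue stick standing upright, 29 mm across, 94 mm tall. Origin: centre of its underside.
- stapler: Bystander: stapler 125 x 36 mm, 55 mm tall. Origin: centre of its underside.

How it is judged (in metres and radians):
On the way, in this order (a step that is already met when the one before it is completed fails the run):
1. the latch is pulled sideways clear of the stud (9 mm or more) while the arm is still down (value of joint latch above 0.009 m and angle between cutter_arm's own z axis and vertical below 0.04 rad), for 0.1 s.
2. the arm is lifted off the stud (angle between cutter_arm's own z axis and vertical above 0.1 rad and contact force between the fingers and latch above 1 N), for 0.1 s.
At the end, for the whole second after the job is handed in: The blade arm stands between 0.48 and 0.75 rad (27 to 43 degrees), at rest (under 0.08 rad/s), with the fingers still gripping the latch's finger-piece (contact force over 1 N); the things on the desk have moved less than 30 mm and those on the trimmer's bed less than 40 mm (angle between cutter_arm's own z axis and vertical between 0.48 and 0.75 rad and angular speed of cutter_arm below 0.08 rad/s and contact force between the fingers and latch above 1 N and not (distance of any of mouse, phone, notebook, glue_stick, stapler from where it was at the start of the episode above 0.03 m or distance of any of pencil, eraser from where it was at the start of the episode above 0.04 m)); the arm keeps its last pose, push and grip.
It fails at once if the arm is flung up or dropped (faster than 2 rad/s) (angular speed of cutter_arm above 2 rad/s).
It fails at once if a thing on the desk is pushed by more than 30 mm, or one on the trimmer's bed by more than 40 mm (distance of any of mouse, phone, notebook, glue_stick, stapler from where it was at the start of the episode above 0.03 m or distance of any of pencil, eraser from where it was at the start of the episode above 0.04 m).
It also fails if it takes over 42 s, if anything falls off the work surface, if the arm or the gripper's body presses on something with over 40 N, if the wrist force passes 120 N, or if a joint passes its speed limit or range.

## Working session

There is one attempt and no reset: what is moved stays moved. The work goes in short steps, Python scripts to look and compute and a tool call to move; the robot and the scene stay as the last step left them, time stands still between calls to the robot, and variables do not carry over. Pictures are saved under pics/ and viewed, at most 10 in all, crops included, and the job is handed in when it is done.

Besides the shell and the picture viewer there is one more tool, called after ">>>" by a JSON object that holds its "name" and its "arguments". drive_tool: Moves the arm, as the interface text tells. Its arguments: {"type":"object","properties":{"targets":{"type":"array","items":{"type":"array","items":{"type":"number"}}}},"required":["targets"]}

```bash
mkdir -p pics
python3 - <<'E'
from bench import arm
import cv2
s=arm.read_state(); print(s)
for n in("scene","top","wrist"):
    cv2.imwrite(f"pics/{n}0.png",arm.get_image(n)); print(n,arm.camera_params(n))
a=[cv2.imread(f"pics/{n}0.png") for n in("scene","top")]
E
```

```text
{'clock': 0.0, 'joints': array([-1.06940729e+00,  3.85611850e-01,  6.61912256e-03, -5.11486358e-04,
       -1.19396544e+00, -2.58600536e-01]), 'joint_vel': array([-8.42787517e-04,  4.36368685e-05,  1.09952795e-03,  1.27679514e-03,
        6.49630265e-04, -5.14458021e-05]), 'joint_efforts': array([-1.99301925e-03, -3.92291522e+01,  1.88397181e+01,  4.18608516e+00,
       -4.62908152e-03, -1.01525913e-05]), 'position': array([ 150.14246849, -606.1048349 ,  230.18370954]), 'ee_rot': array([-1.21002568e-01,  9.92651577e-01,  1.09198001e-03, -1.80188717e-04]), 'contact_force': array([0.00233894, 1.01565831, 0.17152455]), 'wrist_torque': array([0.00501487, 0.02854836, 0.03662838]), 'grasp_force': 0.0, 'gripper_width': 85.75143328242865}
scene {'fov_y': 56.612758036855325, 'cx': 280.9758145020288, 'cy': 205.82637792383755, 'D': array([0.01161148, 0.        , 0.        , 0.        , 0.        ]), 'rvec': array([ 0.97150619,  2.33674296, -1.21291588]), 'tvec': array([ 401.71920157, -119.24225086, 1393.82440116])}
top {'fov_y': 48.05104847715398, 'cx': 280.56612195037536, 'cy': 206.6041854136038, 'D': array([-0.00703835,  0.        ,  0.        ,  0.        ,  0.        ]), 'rvec': array([ 2.15012029, -2.1993667 ,  0.05449695]), 'tvec': array([ -18.12057212,  513.71897119, 1336.95666999])}
wrist {'fov_y': 66.98823592636393, 'cx': 277.2471223135025, 'cy': 211.5335410776982, 'D': array([-0.04629907,  0.        ,  0.        ,  0.        ,  0.        ]), 'tool_from_camera': array([[ 7.43207779e-04, -9.65344288e-01, -2.60978644e-01,
         6.54689663e+01],
       [ 9.99999712e-01,  6.78120634e-04,  3.39444190e-04,
        -3.12785013e-01],
       [-1.50705507e-04, -2.60978821e-01,  9.65344515e-01,
        -1.44044616e+02],
       [ 0.00000000e+00,  0.00000000e+00,  0.00000000e+00,
         1.00000000e+00]])}
```

View pics/top0.png

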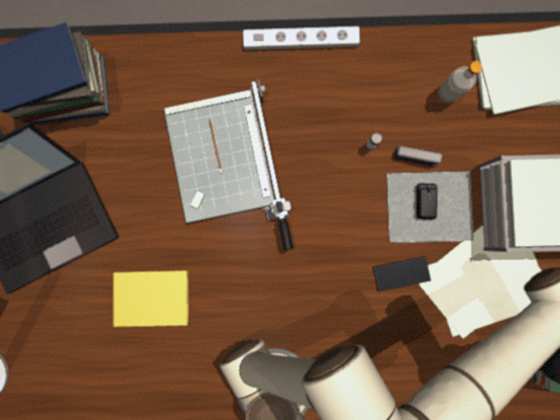

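View pics/scene0.png

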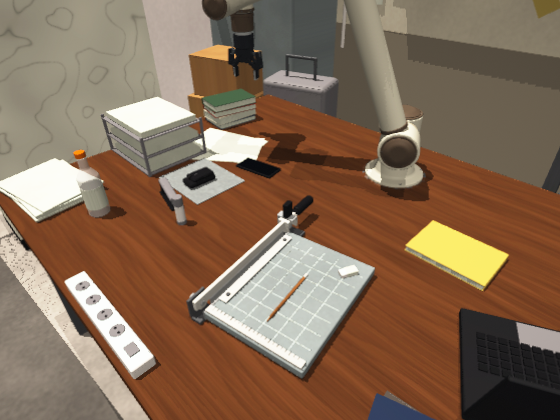

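The top view shows the trimmer with board corners near (166,110) and (187,222), the handle near (285,235) and the latch near (280,208). In the scene view the finger-piece is near (288,210). I'll zoom in on both.

Run:
```python
import cv2,numpy as np
t=cv2.imread("pics/top0.png")[75:255,155:305]; s=cv2.imread("pics/scene0.png")[185:260,265:330]
t=cv2.resize(t,None,fx=3.2,fy=3.2,interpolation=2); s=cv2.resize(s,None,fx=4.8,fy=4.8,interpolation=2)
o=np.zeros((580,800,3),np.uint8); o[:t.shape[0],:t.shape[1]]=t; o[:s.shape[0],485:485+s.shape[1]]=s
cv2.imwrite("pics/crop1.png",o)
```

```text
(no output)
```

View pics/crop1.png

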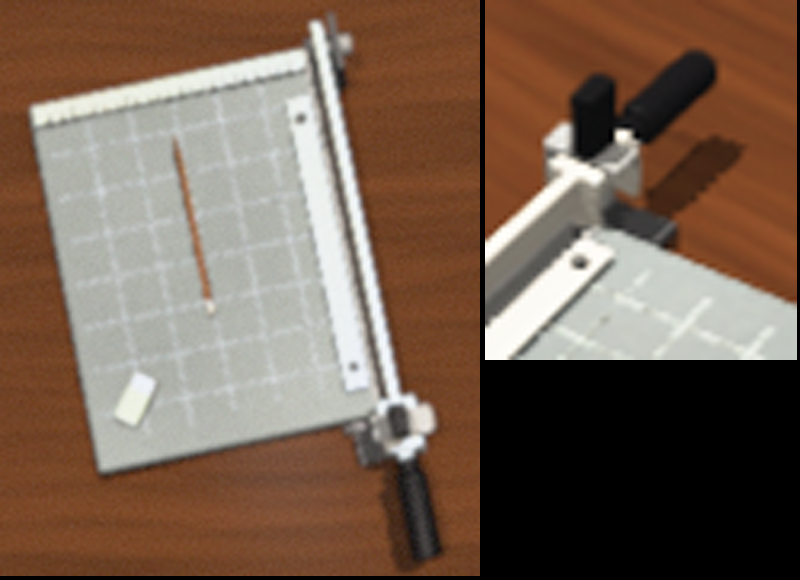

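The enlarged crops give these pixel positions:
- **Left board edge (top view):** from (164.4,108.8) to (186.3,222.5).
- **Finger-piece (top view):** about (279.4,206.3).
- **Finger-piece (scene view):** mid about (287.7,208.3), top about (289,201.5).

```bash
cat > h.py <<'E'
from bench import arm
import cv2,numpy as np
from scipy.spatial.transform import Rotation as R
def ray(n,uv,st=None):
    p=arm.camera_params(n);f=210/np.tan(np.radians(p["fov_y"]/2))
    K=np.array([[f,0,p["cx"]],[0,f,p["cy"]],[0,0,1]])
    d=np.r_[cv2.undistortPoints(np.array([[uv]],float),K,p["D"])[0,0],1]
    if n=="wrist":
        T=p["tool_from_camera"];Q=R.from_quat(st["ee_rot"])
        return st["position"]+Q.apply(T[:3,3]),Q.apply(T[:3,:3]@d)
    M=cv2.Rodrigues(p["rvec"])[0];return -M.T@p["tvec"],M.T@d
def onz(n,uv,z,st=None):
    o,d=ray(n,uv,st);return o+d*(z-o[2])/d[2]
def tri(a,b):
    (o,d),(q,e)=a,b;s=np.linalg.lstsq(np.c_[d,-e],q-o,rcond=None)[0]
    return (o+d*s[0]+q+e*s[1])/2,np.linalg.norm(o+d*s[0]-q-e*s[1])
E
python3 - <<'E'
from h import *
t=lambda u,v,z:onz("top",(u,v),z)
c=lambda x,y,z:t(155+x/3.2,75+y/3.2,z)
A,B=c(30,108,30),c(100,472,30);d=A-B;yaw=np.arctan2(d[1],d[0]);print(A,B,np.linalg.norm(d),np.degrees(yaw))
P,Q=c(317,22,60),c(392,395,60);d=P-Q;print("arm",np.degrees(np.arctan2(d[1],d[0])),P,Q)
print("knob top@112",c(398,420,112),"@105",c(398,420,105))
print("scene mid@90",onz("scene",(287.7,208.3),90),"top@112",onz("scene",(289,201.5),112))
print(tri(ray("top",(279.4,206.3)),ray("scene",(289,201.5))))
Rz=R.from_euler('z',yaw); O=(A+B)/2-Rz.apply([0,130,0]);O[2]=0
print("trimmer",O,"knob from frame",O+Rz.apply([160-345,-142,90]))
s=arm.read_state();print(R.from_quat(s["ee_rot"]).as_matrix())
E
```

```text
[805.83142081 302.0780446   30.        ] [473.110905  240.4927004  30.       ] 338.3721269034441 10.486554342781288
arm 10.100487132852475 [867.67543541  37.03299334  60.        ] [533.21640722 -22.54616734  60.        ]
knob top@112 [507.47208516 -28.49705378 112.        ] @105 [507.97921986 -28.33659828 105.        ]
scene mid@90 [506.18034302 -30.78787662  90.        ] top@112 [502.76903143 -28.96594877 112.        ]
(array([506.18538005, -27.58668343, 114.44288512]), np.float64(2.8343879431471475))
trimmer [663.13178418 143.45667854   0.        ] knob from frame [507.06639832 -29.8424713   90.        ]
[[-9.70691020e-01 -2.40330454e-01 -4.66119073e-04]
 [-2.40330892e-01  9.70689798e-01  1.54196699e-03]
 [ 8.18754029e-05  1.60879632e-03 -9.99998703e-01]]
```

>>> {"name": "drive_tool", "arguments": {"targets": [[-1,-12,12,0,1],[-1,-38,37,0,2],[-1,-72,70,0,3],[-1,-107,105,0,3.6],[-1,-142,139,0,3.6],[-1,-177,173,0,3.6],[-1,-212,207,0,3.6],[-1,-247,241,0,3.6],[-1,-282,275,0,3.6],[-1,-312,305,0,3.6],[-1,-332,324,0,3.6],[-1,-340,332,0,3.6]]}}

```text
clock: 1.35
position: [401.4, -200.8, 231.3]
ee_rot: [-0.091, 0.996, 0.0, 0.0]
contact_force: [1.1, -0.1, 0.0]
gripper_width: 85.8
grasp_force: 0.0
```

Run:
```python
from h import *
s=arm.read_state();M=R.from_quat(s["ee_rot"]).as_matrix()
print(s["clock"],s["position"],np.degrees(np.arctan2(M[1,0],M[0,0])),M[2])
print(M.T@(np.array([507-11,-30-2,230])-s["position"]))
```

```text
1.35 [ 401.44331553 -200.76416428  231.29890673] -169.50764631015508 [-2.28087585e-04  1.11268854e-04 -9.99999968e-01]
[-123.70800424  148.72296768    1.34367127]
```

>>> {"name": "drive_tool", "arguments": {"targets": [[-1,-12,13,0,0],[-1,-36,40,0,0],[-1,-65,72,0,0],[-1,-95,104,0,0],[-1,-120,132,0,0],[-1,-132,146,0,0],[-1,-135,149,0,0],[-1,-135,149,0,0]]}}

```text
clock: 2.15
position: [506.3, -32.3, 230.9]
ee_rot: [-0.09, 0.996, -0.0, -0.001]
contact_force: [0.2, 0.8, -0.8]
gripper_width: 85.4
grasp_force: 0.0
```

Run:
```python
from h import *
s=arm.read_state();print(s["clock"],s["position"]);np.save("s1.npy",np.r_[s["position"],s["ee_rot"]])
cv2.imwrite("pics/w1.png",arm.get_image("wrist"))
```

```text
2.15 [506.29755446 -32.28130914 230.90966791]
```

View pics/w1.png

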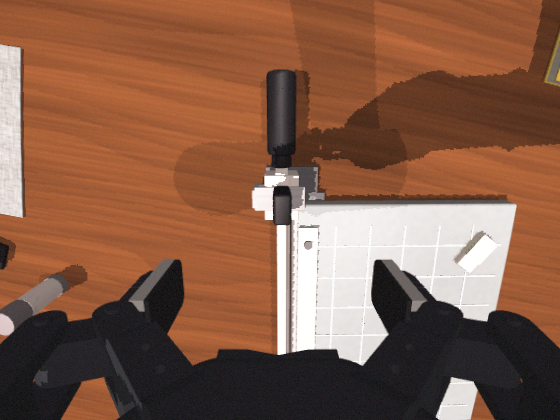

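The wrist view shows the finger-piece at about columns 273–291 and rows 187–224, and the blade rail runs straight down the picture, so the yaw is aligned. Next I'll cast these pixels onto the known heights.

Run:
```python
from h import *
v=np.load("s1.npy");st=dict(position=v[:3],ee_rot=v[3:]);M=R.from_quat(v[3:]).as_matrix()
im=cv2.imread("pics/w1.png")
for uv in[(273,205),(291,205),(282,224),(282,187),(282,191)]:
    for z in(112,90):
        p=onz("wrist",uv,z,st);print(uv,z,p.round(1),"tool",(M.T@(p-v[:3])).round(1))
g=im.max(2);print("cols r212",g[212,262:304]);print("col282",g[180:232,282])
```

```text
(273, 205) 112 [506.7 -36.1 112. ] tool [ 1.000e-01 -3.800e+00  1.189e+02]
(273, 205) 90 [512.1 -35.4  90. ] tool [ -5.3  -4.1 140.9]
(291, 205) 112 [503.9 -21.  112. ] tool [  0.2  11.5 118.9]
(291, 205) 90 [509.1 -19.   90. ] tool [ -5.3  12.5 140.9]
(282, 224) 112 [522.  -25.4 112. ] tool [-16.8   3.9 118.9]
(282, 224) 90 [528.7 -23.9  90. ] tool [-23.7   4.3 140.9]
(282, 187) 112 [490.  -31.4 112. ] tool [ 15.7   3.8 118.9]
(282, 187) 90 [494.  -30.3  90. ] tool [ 11.6   4.1 140.9]
(282, 191) 112 [493.4 -30.8 112. ] tool [ 12.3   3.8 118.9]
(282, 191) 90 [497.6 -29.6  90. ] tool [  7.9   4.1 140.9]
cols r212 [161 163 194 251 255 255 255 255 255 255 253  38  54  72  99  99  93  95
  87  83  82  79  76  72  66  63  59  43  31 153 252 255 255 255 255 254
 234 245 244 240 226 226]
col282 [255 254 192 180 180 141  36  16  26  24  21  28  17  27  26  34  67  83
  94  95  92  91  92  85  88  87  86  85  85  84  82  82  82  80  79  79
  78  76  78  73  73  74  71  66  52 247 255 255 255 255 255 255]
```

>>> {"name": "drive_tool", "arguments": {"targets": [[-1,-1,1,6,0],[-1,-4,3.5,22,0],[-1,-4,3.5,42,0],[-1,-4,3.5,62,0],[-1,-4,3.5,82,0],[-1,-4,3.5,102,0],[-1,-4,3.5,120,0],[-1,-4,3.5,136,0],[-1,-4,3.5,147,0],[-1,-4,3.5,152,0],[-1,-4,3.5,153,0],[-1,-4,3.5,153,0]]}}

```text
clock: 3.4
position: [510.3, -27.8, 78.8]
ee_rot: [-0.09, 0.996, -0.0, 0.0]
contact_force: [-0.5, -0.2, -0.1]
gripper_width: 85.5
grasp_force: 0.0
```

Run:
```python
from h import *
s=arm.read_state();print(s["clock"],s["position"])
cv2.imwrite("pics/w2.png",arm.get_image("wrist"))
```

```text
3.4 [510.31254733 -27.82297442  78.76962971]
```

View pics/w2.png

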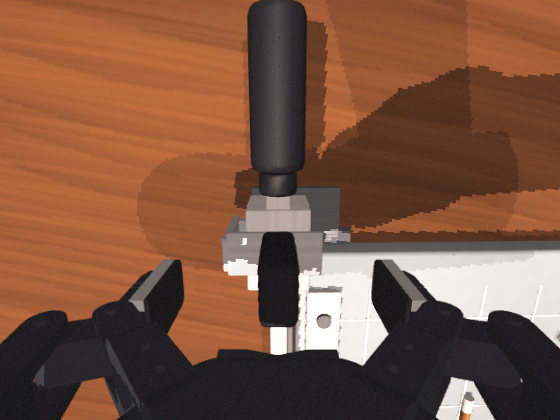

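The finger-piece (columns 259–299) sits centred between the open pads at about columns 182 and 373. I'll close on it.

>>> {"name": "drive_tool", "arguments": {"targets": [[-0.5,0,0,0,0],[0,0,0,0,0],[0.4,0,0,0,0],[0.7,0,0,0,0],[1,0,0,0,0],[1,0,0,0,0],[1,0,0,0,0],[1,0,0,0,0]]}}

```text
clock: 4.25
position: [510.0, -27.6, 78.5]
ee_rot: [-0.09, 0.996, -0.0, 0.0]
contact_force: [-1.5, 0.9, 3.3]
gripper_width: 15.7
grasp_force: 58.5
```

Gripped at 15.7 mm, matching the 16 mm width. Next, pull toward -y.

>>> {"name": "drive_tool", "arguments": {"targets": [[1,0,-2,0,0],[1,0,-4,0,0],[1,0,-6,0,0],[1,0,-8,0,0],[1,0,-10,0,0],[1,0,-11.5,0,0],[1,0,-12.5,0,0],[1,0,-13,0,0],[1,0,-13,0,0],[1,0,-13,0,0]]}}

```text
clock: 5.25
position: [512.1, -39.1, 78.5]
ee_rot: [-0.09, 0.996, 0.001, 0.0]
contact_force: [-4.2, 8.7, 4.8]
gripper_width: 15.3
grasp_force: 59.1
```

>>> {"name": "drive_tool", "arguments": {"targets": [[1,0,-1,0,0],[1,-0.5,-1,-3.5,0],[1,-1.7,-1,-10.3,0],[1,-3.7,-1,-20.6,0],[1,-6,-1,-30.8,0],[1,-8.6,-1,-40.9,0],[1,-11.6,-1,-51,0],[1,-14.8,-1,-60.9,0],[1,-18.3,-1,-70.8,0],[1,-20.9,-1,-77.5,0],[1,-22.1,-1,-80.5,0],[1,-22.1,-1,-80.5,0]]}}

```text
clock: 6.45
position: [531.6, -35.6, 155.8]
ee_rot: [-0.089, 0.996, 0.002, -0.003]
contact_force: [-1.1, 8.9, -6.9]
gripper_width: 15.2
grasp_force: 58.6
```

>>> {"name": "drive_tool", "arguments": {"targets": [[1,-4.1,0,-9.6,0],[1,-8.5,0,-19.2,0],[1,-13.2,0,-28.5,0],[1,-18.1,0,-37.7,0],[1,-25.2,0,-49.8,0],[1,-32.7,0,-61.5,0],[1,-40.7,0,-73,0],[1,-49.1,0,-84.1,0],[1,-58,0,-94.9,0],[1,-67.3,0,-105.3,0],[1,-70,0,-108,0],[1,-72,0,-110.4,0]]}}

```text
clock: 7.65
position: [600.4, -22.6, 265.3]
ee_rot: [-0.09, 0.996, 0.002, -0.007]
contact_force: [-5.9, 8.4, -5.4]
gripper_width: 15.0
grasp_force: 58.5
```

>>> {"name": "drive_tool", "arguments": {"targets": [[1,0,0,0,0],[1,0,0,0,0],[1,0,0,0,0],[1,0,0,0,0],[1,0,0,0,0]]}}

```text
clock: 8.15
position: [600.4, -22.6, 265.3]
ee_rot: [-0.09, 0.996, 0.002, -0.007]
contact_force: [-7.9, 7.7, -2.0]
gripper_width: 15.1
grasp_force: 58.9
```

Run:
```python
from h import *
a=arm.get_image("scene")[120:360,150:430];b=arm.get_image("wrist")
o=np.zeros((420,800,3),np.uint8);o[:343,:400]=cv2.resize(a,(400,343));o[:300,400:]=cv2.resize(b,(400,300))
cv2.imwrite("pics/f.png",o);s=arm.read_state();print(s)
```

```text
{'clock': 8.25, 'joints': array([ 0.22831877,  0.32982742,  0.01383987, -0.00662956, -1.26757699,
       -1.61724572]), 'joint_vel': array([-0.0008877 , -0.0011032 , -0.00037156, -0.00073731, -0.00039952,
        0.00015903]), 'joint_efforts': array([-4.74741697e+00, -3.79920387e+01,  2.28866923e+01,  7.40259379e+00,
        1.97588146e+00, -2.85734731e-02]), 'position': array([600.44467275, -22.59449266, 265.29758317]), 'ee_rot': array([-0.08980129,  0.99593424,  0.00225311, -0.00675626]), 'contact_force': array([-7.56354436,  8.19318188, -2.37973413]), 'wrist_torque': array([ 2.08630065,  2.47639074, -0.05538544]), 'grasp_force': 58.90747904777527, 'gripper_width': 14.911964746413853}
```

View pics/f.png

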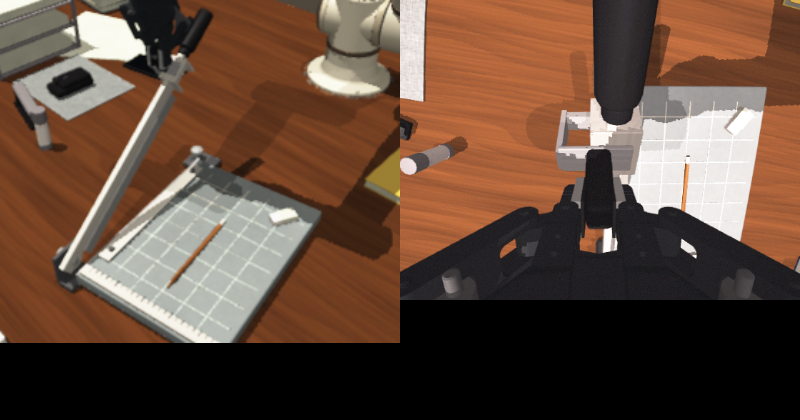

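The composite shows the arm raised, the finger-piece still between the pads, and the pencil and eraser undisturbed. The grasp height puts the arm at about 0.6 rad, and the arm is at rest.

```bash
python3 -c "
from bench import arm
print(arm.job_done())"
```

```text
the job is handed in; nothing more can be done
None
```

I handed the job in with the latch pulled clear and the blade arm raised to about 0.6 rad (35°), at rest and still held by the finger-piece with 59 N on the pads; the bed items looked undisturbed, and no verdict came back.

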